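# Fit the blow-off nozzle and switch the bench blower on

## Task

Get the bench blower ready for cleaning bezels: first push the tapered steel nozzle tube, wide end first, fully home onto the spigot on the blower's sloping panel and let go of it, then turn the selector knob so that its white pointer stands at the large round dot. Do not shift the plain ring, the plug, the loose bezel or the stack of bezels that stand around.

Things in the scene. Friction and masses are not known exactly. Their poses are not given: they have to be found in the camera images.
- nozzle: Loose steel tube, open at both ends, 85 mm long, 120 g, standing on its wide end. Outside diameter 34 mm over the lower 60 mm, then tapering to 22 mm; bore 28 mm over the lower 60 mm. Origin: centre of the wide (lower) end; z along the tube to the narrow end. Of the three upright steel parts to the robot's right it is the tallest; the three may change places.
- blower: Grey fixed case, 200 mm deep, 280 mm wide, rear top 135 mm and front lip 50 mm high; between them an aluminium panel slopes at 30 degrees. Origin: centre of the underside; x to its rear (roughly away from the robot), y to its left. Spigot on the panel's left half, knob on its right, 140 mm apart, both square to the panel, so leaning 30 degrees towards the front.
- spigot_base (a point): Centre of the top face of the spigot's flange, where the nozzle's wide end rests when fully home. z out of the panel along the spigot (30 degrees from vertical), x up the slope, y to the blower's left. Flange 50 mm in diameter, 6 mm high; the solid steel spigot is 25 mm in diameter and rises 45 mm above this point, its last 10 mm tapering to 16 mm.
- knob_grip (a point): Point on the knob's axis 32 mm above the panel, a good TCP height. z along the axis, out of the panel; x along the bar to the end with the white pointer line; turns with the knob. Black grip bar 46 mm long, 14 mm thick (pinch it across this), top 42 mm above the panel, on a round skirt 50 mm in diameter whose top is 8 mm above the panel.
- dot_mark (a point): Centre of the large round black dot (13 mm in diameter) on the panel, 43 mm from the knob's axis; the other three settings have only thin tick marks. The wanted setting is where the pointer points at this dot. Axes as for the spigot.
- selector (a joint): Knob angle, rad: 0 at the leftmost setting, growing clockwise seen from above the panel, to 1.57 at the last. Four settings held by spring detents, 30 degrees (0.524 rad) apart; the large dot is the third, at 1.047. Starts in one of the first two. About 0.1 N m carries it past a detent.
- spacer: Short plain steel ring, 40 mm outside, 30 mm high, loose; not needed. Origin at the centre of its underside.
- plug: Solid steel plug, 60 mm high, 28 mm in diameter on a foot 44 mm wide and 10 mm high, loose; not needed. Origin at the centre of its underside.
- stack_left: Loose stack of octagonal steel bezels, 72 mm across, 72 mm high, to the left of the blower; not needed. Origin at the centre of its underside.
- bezel_loose: Loose octagonal steel bezel lying flat to the left of the blower, about 80 mm across its lugs, 9 mm high; not needed. Origin at the centre of its underside.
There are look-alikes about, which are no part of the job. Leave any green or pink look-alike of the nozzle alone.

How it is judged:
By the outcome, as a careful person would: the job done as asked, in the order asked, and still so for the second after the job is handed in, with the robot touching nothing.
It also fails if it takes over 48 s, if anything falls off the work surface, if the arm or the gripper's body presses on something with over 40 N, if the wrist force passes 120 N, or if a joint passes its speed limit or range.

## Robot

A 6-joint arm with a two-finger parallel gripper is mounted at the origin on the work surface. World frame = base frame: x ahead of the robot, y to its left, z up, the work surface at z = 0. Lengths are in mm, angles in rad, forces in N, time in s.
With the tool pointing down it reaches from about 275 to 1000 mm from the base axis. Payload 8.4 kg.
Tool frame: the origin (TCP) lies between the finger pads, 19 mm behind the fingertips; this is the grasp point; y points along the fingers, x is the direction in which the jaws open and shut, and the axes are right-handed (so a half turn about y gives the same grasp; the last joint's range is limited). The gripper opens to 85 mm and grips with 20 to 120 N. Pads are 22 mm wide; open, the fingers measure 114 mm over their backs; the gripper's body (76 mm by 85 mm) begins 54 mm behind the grasp point. The pads swing forward as they close: fully open they stand 13 mm farther back than shut.
Start: joints at [1.28, 0.353, 1.633, -0, 1.155, -0.002], TCP at [178, 599.119, 249.981] pointing down, gripper open.
Joint ranges: [-2.63, 2.63], [-0.92, 2.1], [0.06, 2.66], [-1.3, 4.44], [0, 2.69], [-3.02, 3.02]. Speed limits (rad/s): [2.22, 2.22, 2.79, 3.14, 3.14, 3.14].

## Interface

Orientations are given as [roll, pitch, yaw] about the fixed x, y, z axes, in that order (R = Rz(yaw) Ry(pitch) Rx(roll)).
In Python, from rig import r, cams, order gives the robot as it stands. The module is installed in compiled form; this text tells all that it offers.
- The arm moves only by the shell command python3 -m crank 'ROWS' [FORCE]. ROWS is JSON, a list of rows, each a list of 7 numbers: the turn, a rotation vector about the tool's x, y, z in degrees, then the shift along the tool's x, y, z in cm, then the opening, from -1 (shut) to 1 (fully open). A call has exactly 10 rows; each row shifts and turns the pose as measured when the row begins, along the tool's axes as they then stand; what a row does not reach is not made up. A row lasts 1/12 s, in which the tool goes at most 41.7 mm and 7.16 degrees, less where a joint would pass 70% of its speed; a pose out of reach is approached as far as the arm can. A call with a gripper value outside its range is refused whole. The fingers move at their own pace and stop on an object; FORCE is the grip in N (left out, the last holds). Time passes only in rows, so rows that do not move let the fingers close, or fill a call up. It gives the time, the measured TCP pose, the force and the opening at its end, in the units of the state.
- r.sense(): the state, without advancing time (a new reading comes with each control period).
- cams.grab_frame(name): name is "scene" or "top" or "wrist"; returns the picture (384x512x3 uint8, blue, green, red); there is no depth.
- cams.camera_info(name): a dict with "intrinsics" (3x3 intrinsics, pixels), "view" (4x4, takes a point from world to camera coordinates); the wrist camera has in their place "hand_eye" (4x4, takes a point from camera to tool coordinates, whose origin is the TCP and whose axes are the tool frame's). Camera axes: x right, y up, looking along -z (the intrinsics and any distortion apply to the point x, -y, -z); pixel columns grow to the right and rows downward; lengths in mm; the calibration is good to about 2 mm. A picture is of the moment at which its call begins: read the wrist's pose just before it. camera_info takes no time and is no camera call.
- order.sign_off(): hands the job in, once; it reports no verdict.
The state is a dict: "clock": time; "qpos": joint angles; "qvel": joint speeds; "joint_efforts": joint torques, N m; "eef_pos": TCP position; "tcp_rot": TCP orientation; "contact_force": force on the tool from outside, world axes, zero at the start; "wrist_torque": the same for the moment, N m; "opening": opening from 0.0 (shut) to 1.0 (fully open).
Only numpy, scipy, OpenCV 4.12 (cv2) and the standard library are available. Lean on these libraries where they do the work, as an engineer would, in place of code of your own. Each camera call takes 0.05 s, during which the arm holds its last target.

## Working session

There is one attempt and no reset: what is moved stays moved. The work goes in short steps, Python scripts to look and compute and a shell command to move; the robot and the scene stay as the last step left them, time stands still between calls to the robot, and variables do not carry over. Pictures are saved under pics/ and viewed, and the job is handed in when it is done.

```bash
mkdir -p pics; python3 - <<'E'
from rig import r,cams,order
import cv2,numpy as np
np.set_printoptions(suppress=True,precision=4)
s=r.sense(); print(s)
for n in ("scene","top","wrist"):
    cv2.imwrite(f"pics/{n}0.png",cams.grab_frame(n))
    print(n,{k:np.array(v) if not isinstance(v,str) else v for k,v in cams.camera_info(n).items()})
E
```

```text
{'clock': 0.0, 'qpos': array([ 1.2796,  0.3537,  1.6341,  0.    ,  1.1552, -0.0024]), 'qvel': array([ 0.0012, -0.    ,  0.0009, -0.0016,  0.0017, -0.0015]), 'joint_efforts': array([  0.0012, -60.526 , -34.2078,  -0.0001,   0.0093,   0.0001]), 'eef_pos': array([177.8642, 598.6817, 249.2485]), 'tcp_rot': array([-1.5708,  0.0014,  1.282 ]), 'contact_force': array([ 0.2938,  0.4811, -0.0232]), 'wrist_torque': array([ 0.0124,  0.0234, -0.0232]), 'opening': 0.9995625667907764}
scene {'intrinsics': array([[433.247 ,   0.    , 255.0531],
       [  0.    , 433.247 , 192.3415],
       [  0.    ,   0.    ,   1.    ]]), 'view': array([[   -0.1034,     0.9946,     0.0133,    55.3936],
       [   -0.6974,    -0.082 ,     0.7119,   295.9861],
       [    0.7092,     0.0643,     0.7021, -1512.4256],
       [    0.    ,     0.    ,     0.    ,     1.    ]])}
top {'intrinsics': array([[413.18  ,   0.    , 259.5248],
       [  0.    , 413.18  , 185.9354],
       [  0.    ,   0.    ,   1.    ]]), 'view': array([[   -0.0192,    -0.9998,     0.007 ,     4.3035],
       [    0.9945,    -0.0184,     0.1032,  -557.7223],
       [   -0.1031,     0.009 ,     0.9946, -1085.4916],
       [    0.    ,     0.    ,     0.    ,     1.    ]])}
wrist {'intrinsics': array([[270.0195,   0.    , 251.9773],
       [  0.    , 270.0195, 188.0958],
       [  0.    ,   0.    ,   1.    ]]), 'hand_eye': array([[   1.    ,   -0.    ,    0.001 ,   -0.5789],
       [   0.001 ,    0.2698,   -0.9629, -122.227 ],
       [  -0.0003,    0.9629,    0.2698,   68.8309],
       [   0.    ,    0.    ,    0.    ,    1.    ]])}
```

View pics/top0.png

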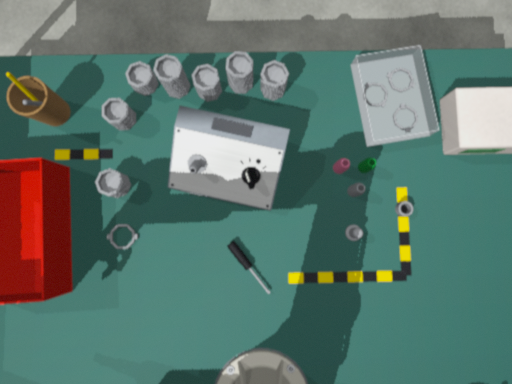

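View pics/scene0.png

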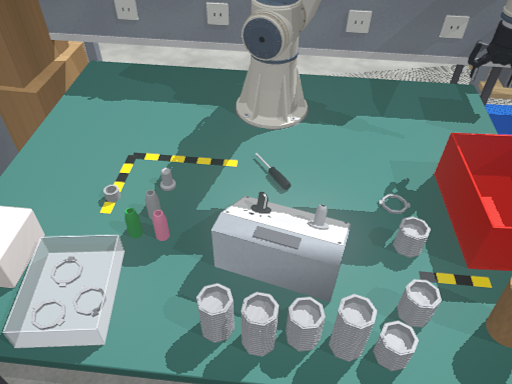

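View pics/wrist0.png

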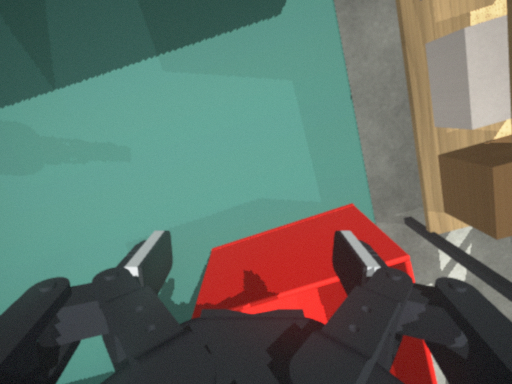

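```bash
python3 - <<'E'
import cv2,numpy as np
a=cv2.imread("pics/top0.png"); 
c1=a[100:220,160:300]; c2=a[140:260,320:430]
cv2.imwrite("pics/t1.png",cv2.resize(c1,None,fx=5,fy=5,interpolation=cv2.INTER_CUBIC))
cv2.imwrite("pics/t2.png",cv2.resize(c2,None,fx=5,fy=5,interpolation=cv2.INTER_CUBIC))
b=cv2.imread("pics/scene0.png")
cv2.imwrite("pics/s1.png",cv2.resize(b[150:250,90:200],None,fx=6,fy=6,interpolation=cv2.INTER_CUBIC))
cv2.imwrite("pics/s2.png",cv2.resize(b[180:260,205:355],None,fx=5,fy=5,interpolation=cv2.INTER_CUBIC))
E
```

```text
(no output)
```

View pics/t1.png

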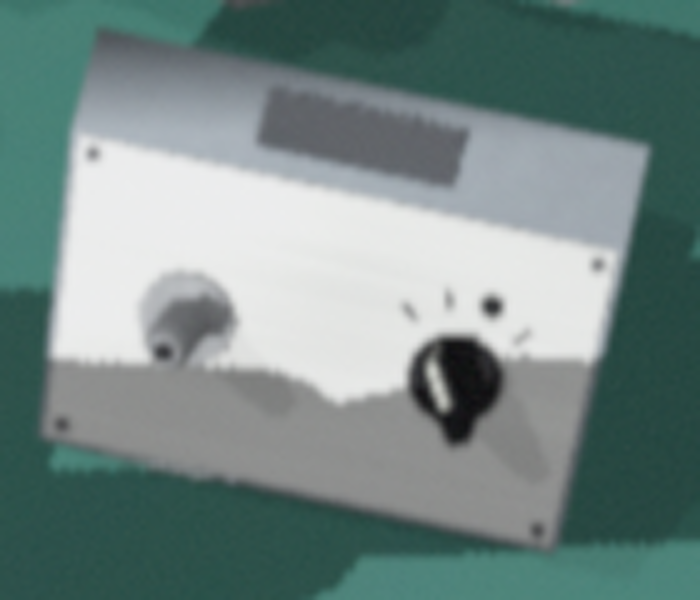

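View pics/t2.png

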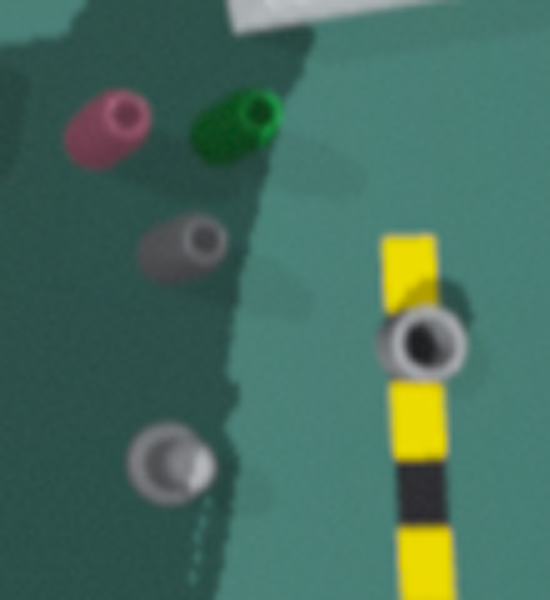

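View pics/s1.png

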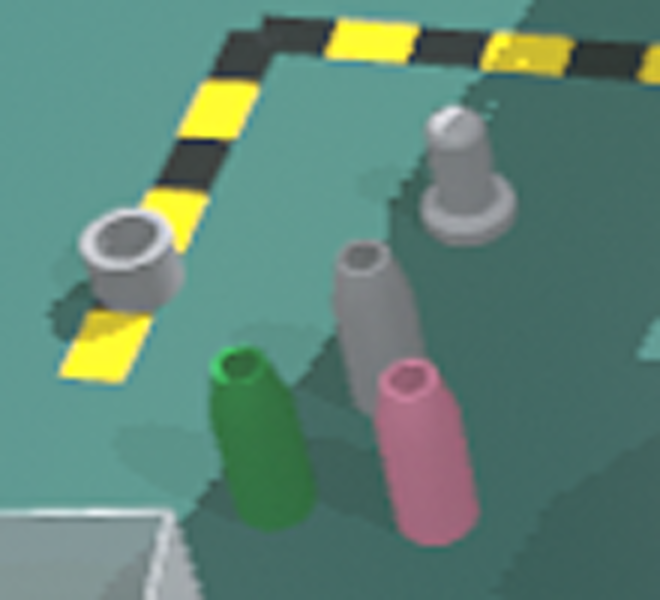

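View pics/s2.png

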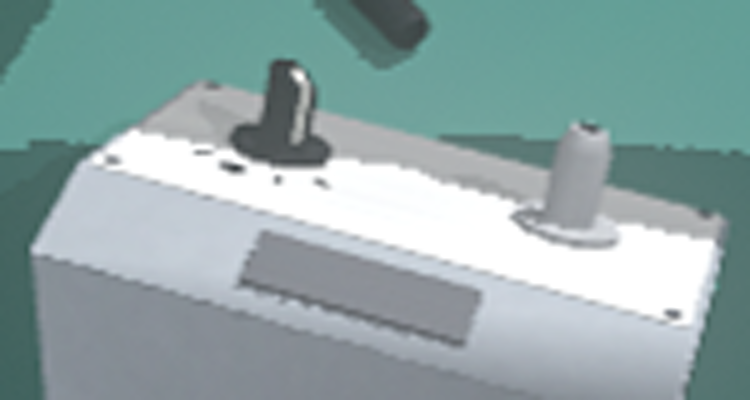

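```bash
cat > h.py <<'E'
import numpy as np,cv2
from scipy.spatial.transform import Rotation as Rn
from scipy.optimize import least_squares
from rig import r,cams,order
np.set_printoptions(suppress=True,precision=3)
def pose():
    s=r.sense(); return np.array(s['eef_pos']),Rn.from_euler('xyz',s['tcp_rot']).as_matrix(),s
def ray(name,uv,tool=None):
    c=cams.camera_info(name);K=np.array(c['intrinsics'])
    p=np.linalg.solve(K,[uv[0],uv[1],1.]);d=np.array([p[0],-p[1],-p[2]])
    if name=='wrist':
        H=np.array(c['hand_eye']);P,R=tool
        return P+R@H[:3,3],R@H[:3,:3]@d
    V=np.array(c['view']);R=V[:3,:3]
    return -R.T@V[:3,3],R.T@d
def onz(name,uv,z,tool=None):
    o,d=ray(name,uv,tool);return o+d*(z-o[2])/d[2]
def tri(rays):
    A=0;b=0
    for o,d in rays:
        d=d/np.linalg.norm(d);M=np.eye(3)-np.outer(d,d);A=A+M;b=b+M@o
    x=np.linalg.solve(A,b)
    return x,[np.linalg.norm(np.cross(x-o,d/np.linalg.norm(d))) for o,d in rays]
def proj(name,X,tool=None):
    c=cams.camera_info(name);K=np.array(c['intrinsics'])
    if name=='wrist':
        H=np.array(c['hand_eye']);P,R=tool
        x=H[:3,:3].T@(R.T@(np.array(X)-P)-H[:3,3])
    else:
        V=np.array(c['view']);x=V[:3,:3]@X+V[:3,3]
    u=K@np.array([x[0],-x[1],-x[2]]);return u[:2]/u[2]
E
python3 - <<'E'
from h import *
t=lambda u,v,o:(o[0]+u[0]/v,o[1]+u[1]/v)
T1=lambda x,y:(160+x/5-.4,100+y/5-.4); T2=lambda x,y:(320+x/5-.4,140+y/5-.4)
S1=lambda x,y:(90+x/6-.4,150+y/6-.4); S2=lambda x,y:(205+x/5-.4,180+y/5-.4)
P=lambda a,b:print(tri([ray('top',a),ray('scene',b)]))
print('nozzle top');print(onz('top',T2(205,240),85),onz('scene',S1(362,256),85));P(T2(205,240),S1(362,256))
print('pink',onz('top',T2(127,114),85),onz('scene',S1(409,379),85));print('green',onz('top',T2(261,111),85))
print('plug',onz('top',T2(170,463),10),'ring',onz('top',T2(428,343),30))
print('FL FR RL RR',onz('top',T1(43,437),50),onz('top',T1(553,550),50),onz('top',T1(98,30),135),onz('top',T1(650,147),135))
print('spig tip');P(T1(164,352),S2(590,128))
print('screws RL,RR,FL,FR');P(T1(92,153),S2(672,313));P(T1(598,264),S2(112,159));P(T1(62,425),S2(709,214));P(T1(538,531),S2(212,86))
print('dot');P(T1(491,306),S2(233,167))
E
```

```text
nozzle top
[ 542.803 -264.716   85.   ] [ 542.1   -265.266   85.   ]
(array([ 542.777, -264.753,   85.678]), [np.float64(0.20612443436312536), np.float64(0.20612443436305447)])
pink [ 608.829 -227.322   85.   ] [ 607.984 -227.589   85.   ]
green [ 609.141 -296.647   85.   ]
plug [ 428.643 -259.395   10.   ] ring [ 490.24  -396.253   30.   ]
FL FR RL RR [557.146 235.157  50.   ] [492.424 -32.897  50.   ] [751.1   190.497 135.   ] [686.993 -82.418 135.   ]
spig tip
(array([588.51 , 158.127, 137.771]), [np.float64(0.4181419022130612), np.float64(0.41814190221310144)])
screws RL,RR,FL,FR
(array([689.188, 193.329, 133.362]), [np.float64(0.3794722806088089), np.float64(0.37947228060875626)])
(array([628.998, -55.483, 133.712]), [np.float64(0.1564341072404401), np.float64(0.15643410724042683)])
(array([562.483, 224.953,  57.956]), [np.float64(1.3893113386411104), np.float64(1.3893113386410565)])
(array([502.182, -25.085,  57.147]), [np.float64(0.05881820176340445), np.float64(0.058818201763402495)])
dot
(array([611.847,  -2.444, 116.575]), [np.float64(0.11656486056452393), np.float64(0.11656486056452131)])
```

```bash
cat >> h.py <<'E'
YAW=np.radians(-13.6); C=np.array([621.9,77.6,0])
BR=Rn.from_euler('z',YAW).as_matrix()
PR=BR@Rn.from_euler('y',-30,degrees=True).as_matrix() # panel frame: x upslope,y left,z out
SB=C+BR@np.array([-29.5,70,97.6]); KG=C+BR@np.array([-42.5,-70,120.1])
NZ=np.array([542.8,-264.7,0])
def toolR(zax,xdir): # tool y = -zax, x near xdir
    y=-np.array(zax,float);x=np.array(xdir)-y*np.dot(xdir,y);x/=np.linalg.norm(x)
    return np.column_stack([x,y,np.cross(x,y)])
RV=toolR([0,0,1],BR[:,1]); RS=toolR(PR[:,2],PR[:,1])
def go(P,R):
    p,Rc,s=pose()
    print('t',round(s['clock'],2),'p',p,'rpy',np.degrees(s['tcp_rot']),'F',s['contact_force'],'op',round(s['opening'],3),'q',s['qpos'])
    print(' turn deg',np.degrees(Rn.from_matrix(Rc.T@R).as_rotvec()),' shift cm',Rc.T@(np.array(P)-p)/10, '|shift|',np.linalg.norm(P-p)/10)
E
python3 -m crank '[[0,-0.3,0,-3.2,0,-2.6,1],[0,-0.3,0,-3.2,0,-2.6,1],[0,-0.3,0,-3.2,0,-2.6,1],[0,-0.3,0,-3.2,0,-2.6,1],[0,-0.3,0,-3.2,0,-2.6,1],[0,-0.3,0,-3.2,0,-2.6,1],[0,-0.3,0,-3.2,0,-2.6,1],[0,-0.3,0,-3.2,0,-2.6,1],[0,-0.3,0,-3.2,0,-2.6,1],[0,-0.3,0,-3.2,0,-2.6,1]]'
python3 -c "
from h import *
print(SB,KG,PR[:,2]);go(NZ+[0,0,200],RV)"
```

```text
clock: 0.98
eef_pos: [343.3, 220.4, 246.2]
tcp_rot: [-1.57, -0.0, 1.348]
contact_force: [1.6, 0.0, 0.2]
opening: 0.998
[609.687 152.574  97.6  ] [564.132  19.556 120.1  ] [-0.486  0.118  0.866]
t 0.98 p [343.349 220.414 246.198] rpy [-89.945  -0.004  77.225] F [1.56  0.038 0.17 ] op 0.998 q [ 0.566  0.009  2.071  0.001  1.063 -0.782]
 turn deg [-0.055  0.825  0.004]  shift cm [-42.9     4.588 -30.183] |shift| 52.65456889394934
```

```bash
python3 -m crank '[[0,0.4,0,-3.3,0.2,-2.4,1],[0,0.4,0,-3.3,0.2,-2.4,1],[0,0,0,-3.3,0.2,-2.4,1],[0,0,0,-3.3,0.2,-2.4,1],[0,0,0,-3.3,0.2,-2.4,1],[0,0,0,-3.3,0.2,-2.4,1],[0,0,0,-3.3,0.2,-2.4,1],[0,0,0,-3.3,0.2,-2.4,1],[0,0,0,-3.3,0.2,-2.4,1],[0,0,0,-3.3,0.2,-2.4,1]]'
python3 -c "
from h import *
go(NZ+[0,0,200],RV)"
```

```text
clock: 1.82
eef_pos: [498.4, -166.3, 227.2]
tcp_rot: [-1.574, -0.003, 1.333]
contact_force: [0.9, 0.6, 0.7]
opening: 0.996
t 1.82 p [ 498.383 -166.252  227.157] rpy [-90.206  -0.161  76.358] F [0.931 0.603 0.748] op 0.996 q [-0.327  0.222  1.871  0.004  1.046 -1.661]
 turn deg [ 0.207 -0.042  0.161]  shift cm [-8.527  2.716 -6.629] |shift| 11.136608410437194
```

```bash
python3 -m crank '[[0,0,0,-2.8,0.9,-2.2,1],[0,0,0,-2.8,0.9,-2.2,1],[0,0,0,-2.8,0.9,-2.2,1],[0,0,0,0,0,0,1],[0,0,0,0,0,0,1],[0,0,0,0,0,0,1],[0,0,0,0,0,0,1],[0,0,0,0,0,0,1],[0,0,0,0,0,0,1],[0,0,0,0,0,0,1]]'
python3 -c "
from h import *
go(NZ+[0,0,45],RV)
p,R,s=pose()
im=cams.grab_frame('wrist')
print(proj('wrist',NZ+[0,0,85],(p,R)),proj('wrist',NZ,(p,R)))
cv2.imwrite('pics/w1.png',im)"
```

```text
clock: 2.65
eef_pos: [544.3, -274.1, 197.4]
tcp_rot: [-1.574, -0.002, 1.328]
contact_force: [0.2, 0.3, 0.2]
opening: 0.997
t 2.65 p [ 544.329 -274.05   197.395] rpy [-90.195  -0.133  76.076] F [0.246 0.332 0.216] op 0.997 q [-0.47   0.381  1.719  0.004  1.039 -1.8  ]
 turn deg [ 0.196 -0.324  0.132]  shift cm [ 0.835 15.24   0.425] |shift| 15.26890071306887
[262.248 187.056] [259.576 168.048]
```

View pics/w1.png

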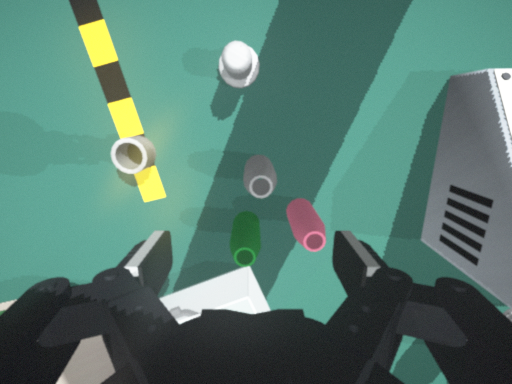

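```bash
python3 -m crank '[[0.2,-0.3,0.1,0.8,1.5,0.4,1],[0,0,0,0,2.5,0,1],[0,0,0,0,2.5,0,1],[0,0,0,0,2.5,0,1],[0,0,0,0,2.5,0,1],[0,0,0,0,1.8,0,1],[0,0,0,0,0.8,0,1],[0,0,0,0,0,0,1],[0,0,0,0,0,0,1],[0,0,0,0,0,0,1]]'
python3 -c "
from h import *
go(NZ+[0,0,45],RV)"
```

```text
clock: 3.53
eef_pos: [546.9, -262.7, 57.9]
tcp_rot: [-1.582, 0.002, 1.339]
contact_force: [-0.1, 0.8, -0.7]
opening: 0.998
t 3.53 p [ 546.919 -262.665   57.927] rpy [-90.63    0.1    76.707] F [-0.137  0.817 -0.701] op 0.998 q [-0.451  0.556  1.813  0.001  0.762 -1.79 ]
 turn deg [ 0.631  0.308 -0.099]  shift cm [-0.29   1.289  0.368] |shift| 1.3719136989993435
```

```bash
python3 -m crank '[[0.6,0.3,0,-0.3,0.6,0.4,1],[0,0,0,0,0.6,0,1],[0,0,0,0,0,0,1],[0,0,0,0,0,0,-0.6],[0,0,0,0,0,0,-0.6],[0,0,0,0,0,0,-0.6],[0,0,0,0,0,0,-0.6],[0,0,0,0,0,0,-0.6],[0,0,0,0,0,0,-0.6],[0,0,0,0,0,0,-0.6]]' 40
python3 -c "
from h import *
go(NZ+[0,0,45],RV)"
```

```text
clock: 4.37
eef_pos: [544.6, -266.4, 49.7]
tcp_rot: [-1.578, 0.003, 1.333]
contact_force: [0.2, -0.9, -1.3]
opening: 0.377
t 4.37 p [ 544.635 -266.402   49.656] rpy [-90.391   0.194  76.361] F [ 0.174 -0.92  -1.262] op 0.377 q [-0.456  0.569  1.813 -0.003  0.752 -1.787]
 turn deg [ 0.391 -0.038 -0.194]  shift cm [0.124 0.464 0.222] |shift| 0.5285922884337211
```

```bash
python3 -m crank '[[0,0,0,0,0,0,-0.6],[0,0,0,0,0,0,-0.6],[0,0,0,0,-1,0,-0.6],[0,0,0,0,-2,0,-0.6],[0,0,0,0,-3,0,-0.6],[0,0,0,0,-3,0,-0.6],[0,0,0,0,-3,0,-0.6],[0,0,0,0,-3,0,-0.6],[0,0,0,0,-2,0,-0.6],[0,0,0,0,-1,0,-0.6]]' 60
python3 -c "
from h import *
go(SB+95*PR[:,2]+50*PR[:,2],RS)
p,R,s=pose()
cv2.imwrite('pics/w2.png',cams.grab_frame('wrist'))
print(proj('wrist',p+R@[0,50-85,0],(p,R)),proj('wrist',p+R@[0,50-85,2.2],(p,R)))
"
```

```text
clock: 5.2
eef_pos: [540.4, -263.8, 237.2]
tcp_rot: [-1.568, 0.001, 1.333]
contact_force: [0.9, 0.1, -0.7]
opening: 0.376
t 5.2 p [ 540.365 -263.819  237.167] rpy [-89.866   0.074  76.37 ] F [ 0.948  0.07  -0.677] op 0.376 q [-0.456  0.33   1.697 -0.002  1.117 -1.788]
 turn deg [-30.134  -0.01   -0.081]  shift cm [42.098  1.369 10.322] |shift| 43.36684063783784
[253.676 300.727] [253.685 295.773]
```

View pics/w2.png

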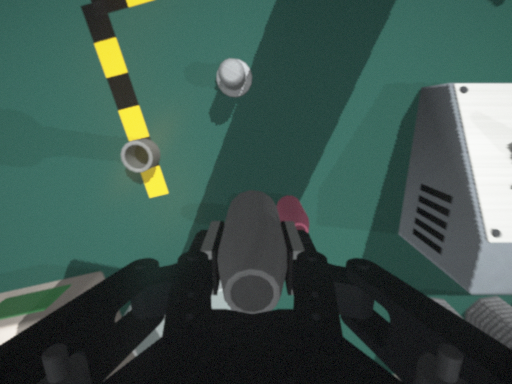

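```bash
python3 -c "
from h import *
p,R,s=pose()
for o in (2.2,3.,4):
  print(o,proj('wrist',p+R@[0,50-85,o],(p,R)),[proj('wrist',p+R@[0,50,o+17*np.sin(a)],(p,R))[1] for a in (1.57,-1.57)], [proj('wrist',p+R@[0,-35,o+11*np.sin(a)],(p,R))[1] for a in (1.57,-1.57)])
im=cv2.imread('pics/w2.png');cv2.imwrite('pics/w2c.png',cv2.resize(im[170:330,180:330],None,fx=4,fy=3.7,interpolation=cv2.INTER_CUBIC))
"
```

```text
2.2 [253.685 295.773] [np.float64(190.1579638025607), np.float64(236.97963712460896)] [np.float64(270.1104004884813), np.float64(319.9837791816414)]
3.0 [253.688 293.957] [np.float64(188.99851776099663), np.float64(235.93036897805533)] [np.float64(268.18393414158777), np.float64(318.2692202743074)]
4 [253.692 291.676] [np.float64(187.54527405376223), np.float64(234.61539549781935)] [np.float64(265.76398506800786), np.float64(316.11606066696316)]
```

View pics/w2c.png

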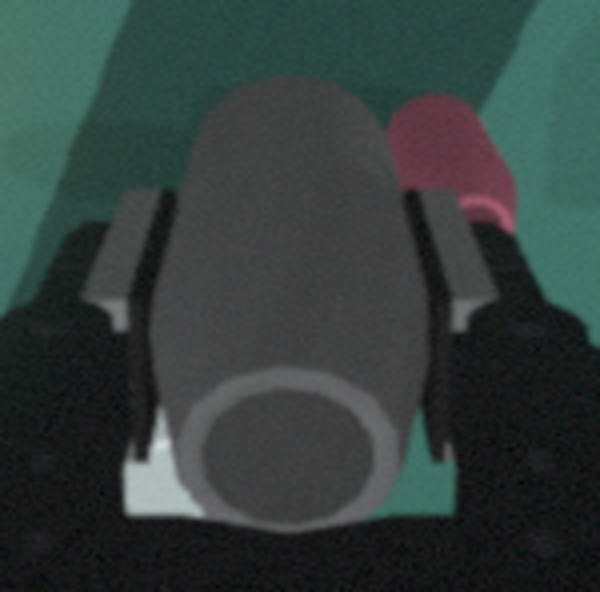

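```bash
python3 -m crank '[[-3,0,0,3.9,0,0.6,-0.6],[-3,0,0,3.9,0,0.6,-0.6],[-3,0,0,3.9,0,0.6,-0.6],[-3,0,0,3.9,0,0.6,-0.6],[-3,0,0,3.9,0,0.6,-0.6],[-3,0,0,3.9,0,0.6,-0.6],[-3,0,0,3.9,0,0.6,-0.6],[-3,0,0,3.9,0,0.6,-0.6],[-3,0,0,3.9,0,0.6,-0.6],[-3,0,0,3.9,0,0.6,-0.6]]'
python3 -c "
from h import *
go(SB+95*PR[:,2]+50*PR[:,2],RS)"
```

```text
clock: 6.08
eef_pos: [574.4, 116.1, 219.1]
tcp_rot: [-2.087, 0.0, 1.323]
contact_force: [0.2, -0.1, -1.8]
opening: 0.375
t 6.08 p [574.394 116.107 219.066] rpy [-119.554    0.013   75.811] F [ 0.153 -0.058 -1.84 ] op 0.375 q [ 0.351  0.17   2.071 -0.576  0.536 -0.526]
 turn deg [-0.446 -0.505 -0.303]  shift cm [ 4.326 -2.687  3.904] |shift| 6.417110778624614
```

```bash
python3 -m crank '[[-0.4,-0.5,-0.3,2.1,-1.4,1.8,-0.6],[0,0,0,1.6,-1.4,1.8,-0.6],[0,0,0,0,0,0,-0.6],[0,0,0,0,0,0,-0.6],[0,0,0,0,0,0,-0.6],[0,0,0,0,0,0,-0.6],[0,0,0,0,0,0,-0.6],[0,0,0,0,0,0,-0.6],[0,0,0,0,0,0,-0.6],[0,0,0,0,0,0,-0.6]]'
python3 -c "
from h import *
n=PR[:,2]
go(SB+60*n+50*n-RS@[0,0,2.2],RS)
p,R,s=pose()
for c in ('wrist','scene','top'): cv2.imwrite('pics/%s3.png'%c,cams.grab_frame(c))
print('wrist tip pred',proj('wrist',SB+45*n,(p,R)),'base',proj('wrist',SB,(p,R)))
for c in ('scene','top'): print(c,proj(c,SB+45*n),proj(c,p+R@[0,50,2.2]),proj(c,p+R@[0,-35,2.2]))
im=cv2.imread('pics/scene3.png');a=[int(v) for v in proj('scene',p)]
cv2.imwrite('pics/s3c.png',cv2.resize(im[a[1]-60:a[1]+60,a[0]-75:a[0]+75],None,fx=5,fy=5,interpolation=cv2.INTER_CUBIC));print(a)
"
```

```text
clock: 6.92
eef_pos: [534.5, 167.3, 217.4]
tcp_rot: [-2.087, 0.005, 1.34]
contact_force: [0.4, -1.5, -2.0]
opening: 0.377
t 6.92 p [534.503 167.299 217.389] rpy [-119.559    0.285   76.756] F [ 0.442 -1.485 -1.986] op 0.377 q [ 0.493  0.148  2.103 -0.638  0.587 -0.364]
 turn deg [-0.44   0.451 -0.071]  shift cm [ 0.334  3.194 -0.886] |shift| 3.33130074004954
wrist tip pred [256.82  205.077] base [256.157 190.848]
scene [322.233 205.342] [325.857 184.629] [334.399 148.318]
top [192.411 170.352] [188.348 181.388] [178.122 196.309]
[330, 163]
```

View pics/wrist3.png

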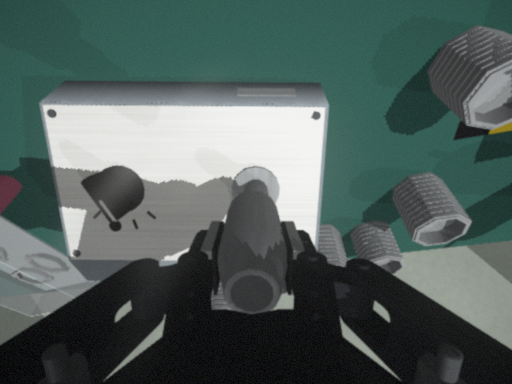

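View pics/s3c.png

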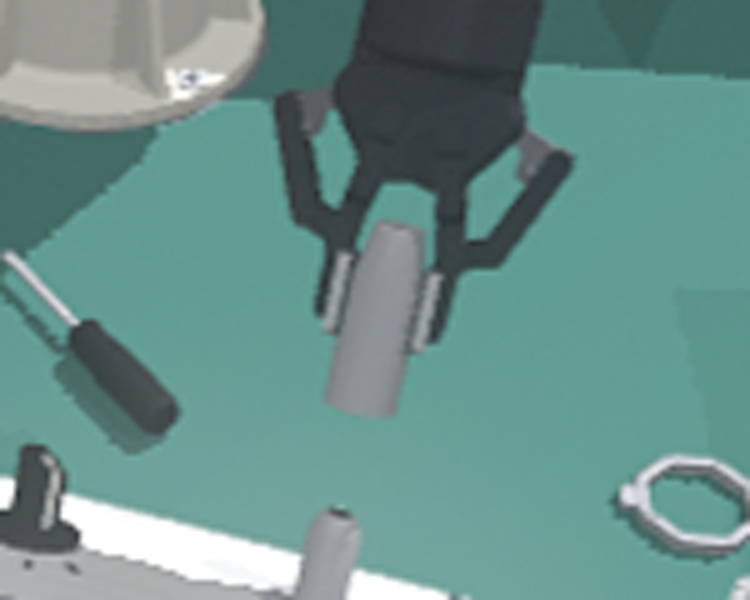

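View pics/top3.png

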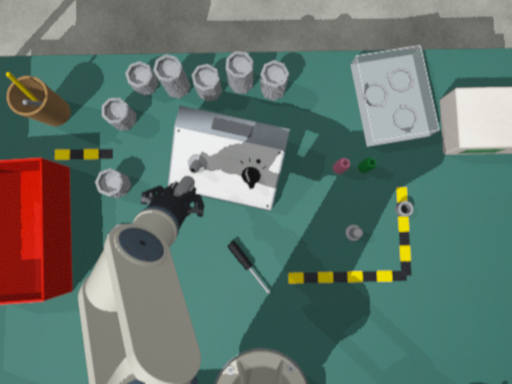

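```bash
python3 -m crank '[[-0.4,0.4,0,0.3,0.8,-0.9,-0.6],[0,0,0,0,0.9,0,-0.6],[0,0,0,0,0.9,0,-0.6],[0,0,0,0,0.5,0,-0.6],[0,0,0,0,0,0,-0.6],[0,0,0,0,0,0,-0.6],[0,0,0,0,0,0,-0.6],[0,0,0,0,0,0,-0.6],[0,0,0,0,0,0,-0.6],[0,0,0,0,0,0,-0.6]]'
python3 -c "
from h import *
n=PR[:,2]
go(SB+48*n+50*n-RS@[0,0,2.2],RS)
p,R,s=pose()
im=cams.grab_frame('scene')
cv2.imwrite('pics/s4c.png',cv2.resize(im[120:240,255:405],None,fx=5,fy=5,interpolation=cv2.INTER_CUBIC))
im=cams.grab_frame('wrist')
cv2.imwrite('pics/w4c.png',cv2.resize(im[140:320,180:330],None,fx=4,fy=3.3,interpolation=cv2.INTER_CUBIC))
print('wrist tip pred',proj('wrist',SB+45*n,(p,R)),'base',proj('wrist',SB,(p,R)))
"
```

```text
clock: 7.9
eef_pos: [560.0, 164.7, 191.7]
tcp_rot: [-2.093, 0.002, 1.334]
contact_force: [0.3, 0.0, -1.3]
opening: 0.376
t 7.9 p [560.024 164.684 191.693] rpy [-119.937    0.097   76.404] F [ 0.345  0.009 -1.297] op 0.376 q [ 0.464  0.222  2.087 -0.697  0.527 -0.313]
 turn deg [-0.063  0.052 -0.082]  shift cm [-0.008  0.905  0.057] |shift| 0.9064652221606881
wrist tip pred [252.952 208.086] base [252.901 190.836]
```

View pics/s4c.png

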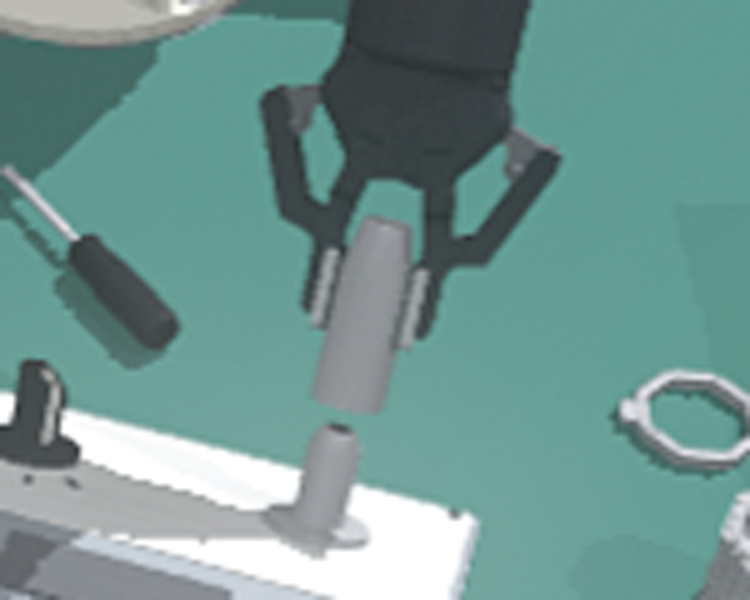

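View pics/w4c.png

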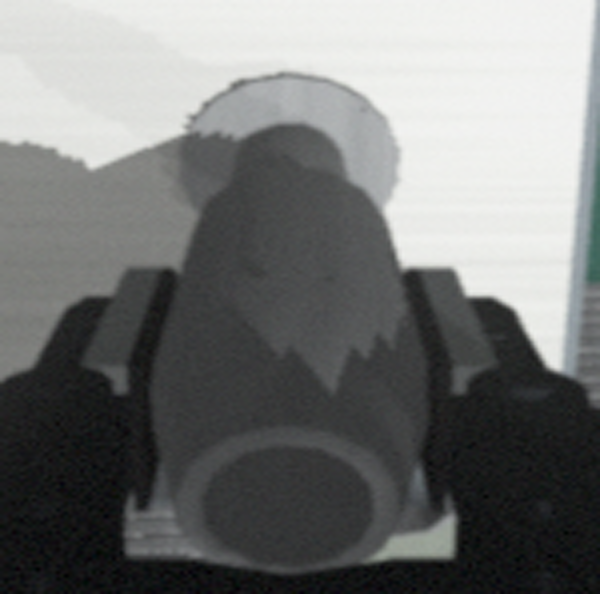

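```bash
python3 -m crank '[[0,0,0,-0.05,0.6,0.05,-0.6],[0,0,0,0,0.6,0,-0.6],[0,0,0,0,0.6,0,-0.6],[0,0,0,0,0.6,0,-0.6],[0,0,0,0,0.6,0,-0.6],[0,0,0,0,0.3,0,-0.6],[0,0,0,0,0,0,-0.6],[0,0,0,0,0,0,-0.6],[0,0,0,0,0,0,-0.6],[0,0,0,0,0,0,-0.6]]'
python3 -c "
from h import *
n=PR[:,2]
go(SB+50*n-RS@[0,0,2.2],RS)
p,R,s=pose();print(s['wrist_torque'])
im=cams.grab_frame('wrist')
cv2.imwrite('pics/w5c.png',cv2.resize(im[140:320,180:330],None,fx=4,fy=3.3,interpolation=cv2.INTER_CUBIC))
"
```

```text
clock: 8.83
eef_pos: [577.2, 159.9, 159.1]
tcp_rot: [-2.093, 0.002, 1.334]
contact_force: [0.1, -0.7, -0.5]
opening: 0.374
t 8.83 p [577.219 159.878 159.098] rpy [-119.9      0.109   76.413] F [ 0.137 -0.681 -0.542] op 0.374 q [ 0.438  0.295  2.083 -0.776  0.463 -0.245]
 turn deg [-0.1    0.065 -0.088]  shift cm [ 0.057  1.99  -0.03 ] |shift| 1.9905369594314266
[0.058 0.348 0.025]
```

View pics/w5c.png

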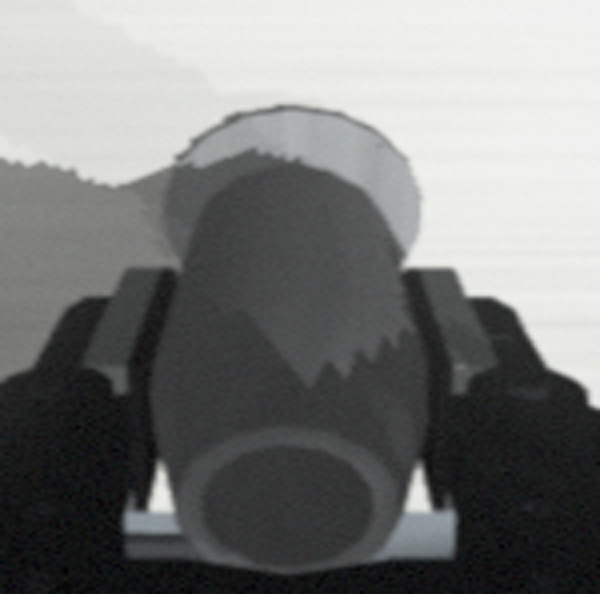

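Sliding on with essentially no force: 25 mm engaged, 20 mm to go.

```bash
python3 -m crank '[[0,0,0,0,0.5,0,-0.6],[0,0,0,0,0.5,0,-0.6],[0,0,0,0,0.4,0,-0.6],[0,0,0,0,0.2,0,-0.6],[0,0,0,0,0.2,0,-0.6],[0,0,0,0,0.1,0,-0.6],[0,0,0,0,0,0,-0.6],[0,0,0,0,0,0,-0.6],[0,0,0,0,0,0,-0.6],[0,0,0,0,0,0,-0.6]]'
python3 -c "
from h import *
n=PR[:,2]
go(SB+50*n-RS@[0,0,2.2],RS)
p,R,s=pose();print(s['wrist_torque'],s['contact_force']@n)
"
```

```text
clock: 9.72
eef_pos: [587.7, 157.7, 141.5]
tcp_rot: [-2.094, 0.001, 1.334]
contact_force: [-0.1, -0.5, -0.8]
opening: 0.378
t 9.72 p [587.653 157.683 141.465] rpy [-119.949    0.063   76.43 ] F [-0.092 -0.478 -0.837] op 0.378 q [ 0.424  0.337  2.077 -0.827  0.431 -0.199]
 turn deg [-0.051  0.058 -0.04 ]  shift cm [ 0.022 -0.07   0.015] |shift| 0.07490681523763437
[0.047 0.363 0.018] -0.7362133215853048
```

```bash
python3 -m crank '[[0,0,0,0,0.1,0,-0.6],[0,0,0,0,0.1,0,-0.6],[0,0,0,0,0.1,0,-0.6],[0,0,0,0,0,0,-0.6],[0,0,0,0,0,0,-0.6],[0,0,0,0,0,0,-0.6],[0,0,0,0,0,0,-0.6],[0,0,0,0,0,0,-0.6],[0,0,0,0,0,0,-0.6],[0,0,0,0,0,0,-0.6]]'
python3 -c "
from h import *
n=PR[:,2]
go(SB+50*n-RS@[0,0,2.2],RS)
p,R,s=pose();print(s['wrist_torque'],s['contact_force']@n)
im=cams.grab_frame('wrist')
cv2.imwrite('pics/w6c.png',cv2.resize(im[140:320,180:330],None,fx=4,fy=3.3,interpolation=cv2.INTER_CUBIC))
im=cams.grab_frame('scene')
cv2.imwrite('pics/s6c.png',cv2.resize(im[150:250,255:380],None,fx=6,fy=6,interpolation=cv2.INTER_CUBIC))
"
```

```text
clock: 10.55
eef_pos: [587.9, 158.1, 142.0]
tcp_rot: [-2.096, -0.001, 1.334]
contact_force: [-0.2, -0.6, -1.9]
opening: 0.377
t 10.55 p [587.896 158.058 141.99 ] rpy [-120.103   -0.031   76.419] F [-0.202 -0.583 -1.923] op 0.377 q [ 0.425  0.336  2.078 -0.833  0.429 -0.192]
 turn deg [0.103 0.001 0.036]  shift cm [-0.021 -0.032  0.053] |shift| 0.06579408582561154
[ 0.084  0.306 -0.017] -1.635654394667802
```

View pics/w6c.png

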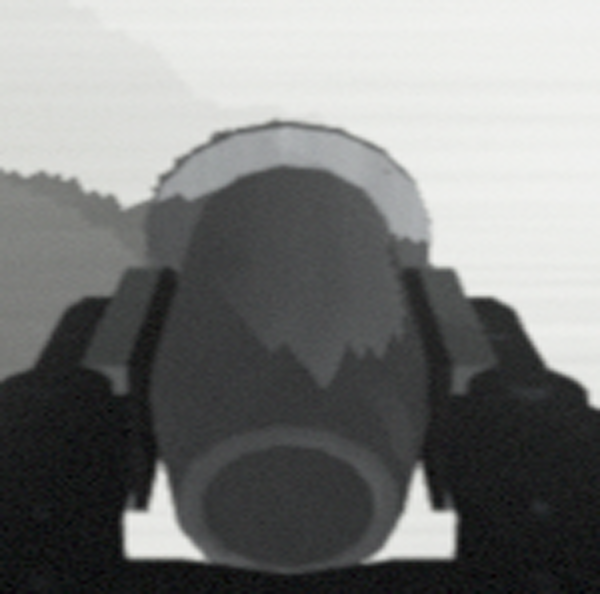

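View pics/s6c.png

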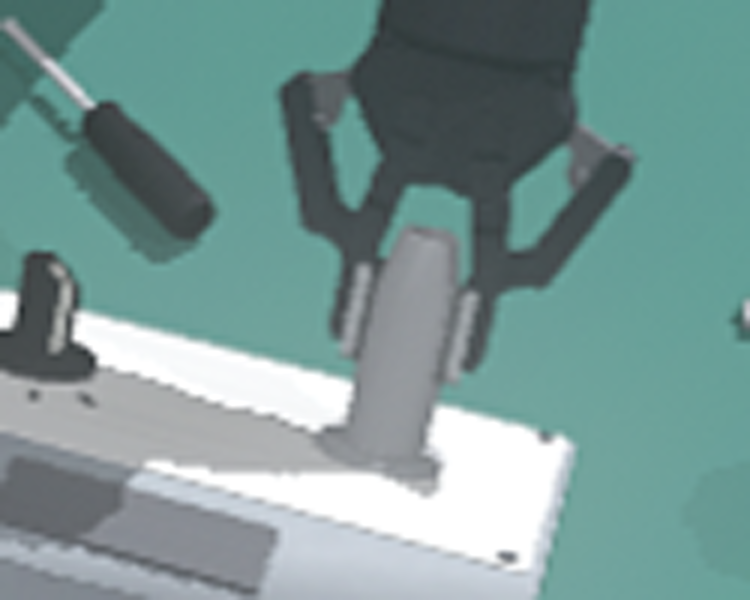

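```bash
python3 -m crank '[[0,0,0,0,0.1,0,-0.6],[0,0,0,0,0.1,0,-0.6],[0,0,0,0,0.2,0,-0.6],[0,0,0,0,0.2,0,-0.6],[0,0,0,0,0.2,0,-0.6],[0,0,0,0,0.3,0,-0.6],[0,0,0,0,0.3,0,-0.6],[0,0,0,0,0.3,0,-0.6],[0,0,0,0,0.3,0,-0.6],[0,0,0,0,0.3,0,-0.6]]'
python3 -c "
from h import *
n=PR[:,2]
go(SB+50*n-RS@[0,0,2.2],RS)
p,R,s=pose();print(s['wrist_torque'],s['contact_force']@n)
"
```

```text
clock: 11.48
eef_pos: [588.9, 158.1, 141.1]
tcp_rot: [-2.111, -0.006, 1.331]
contact_force: [-42.0, 5.6, 49.8]
opening: 0.379
t 11.48 p [588.882 158.074 141.105] rpy [-120.944   -0.327   76.252] F [-42.012   5.57   49.828] op 0.379 q [ 0.428  0.338  2.086 -0.885  0.419 -0.134]
 turn deg [ 0.944 -0.294  0.207]  shift cm [-0.045 -0.158  0.089] |shift| 0.18719621088553878
[-0.382  2.532 -0.351] 64.2241500773278
```

```bash
python3 -m crank '[[0,0,0,0,0,0,-0.6],[0,0,0,0,0,0,-0.6],[0,0,0,0,0,0,-0.6],[0,0,0,0,0,0,-0.1],[0,0,0,0,0,0,0.5],[0,0,0,0,0,0,1],[0,0,0,0,0,0,1],[0,0,0,0,0,0,1],[0,0,0,0,0,0,1],[0,0,0,0,0,0,1]]'
python3 -c "
from h import *
n=PR[:,2]
go(SB+150*n,RS)
im=cams.grab_frame('scene')
cv2.imwrite('pics/s7c.png',cv2.resize(im[150:250,255:380],None,fx=6,fy=6,interpolation=cv2.INTER_CUBIC))
"
```

```text
clock: 12.32
eef_pos: [589.2, 158.6, 142.4]
tcp_rot: [-2.113, -0.007, 1.331]
contact_force: [-0.8, 0.8, 0.3]
opening: 0.999
t 12.32 p [589.167 158.557 142.397] rpy [-121.056   -0.396   76.286] F [-0.787  0.809  0.308] op 0.999 q [ 0.428  0.336  2.086 -0.886  0.419 -0.133]
 turn deg [ 1.057 -0.299  0.284]  shift cm [ -0.051 -10.059   0.205] |shift| 10.06098924660578
```

View pics/s7c.png

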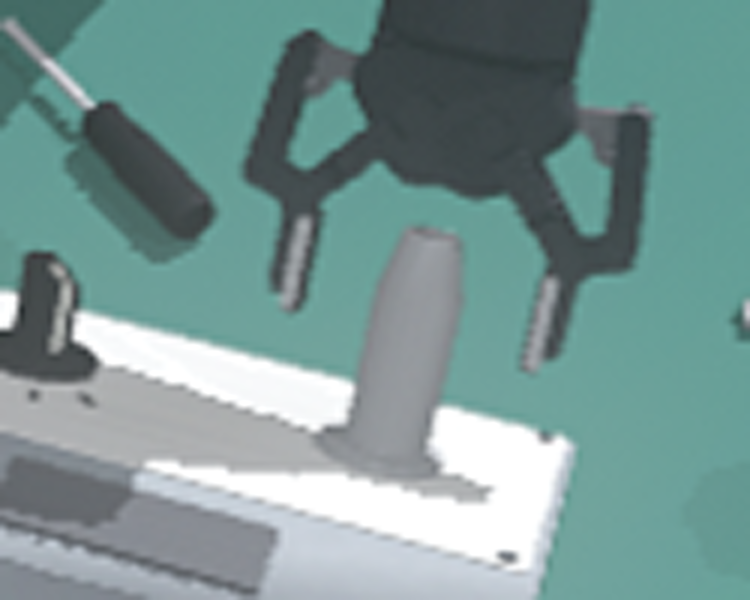

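```bash
python3 -m crank '[[0.3,0,0,0,-1,0,1],[0.3,0,0,0,-2,0,1],[0.3,0,0,0,-2.5,0,1],[0,0,0,0,-3,0,1],[0,0,0,0,-2,0,1],[0,0,0,-2,0,0,1],[0,0,0,-3.5,0,0,1],[0,0,0,-3,0,0,1],[0,0,0,0,0,0,1],[0,0,0,0,0,0,1]]'
python3 -c "
from h import *
n=PR[:,2]
go(KG+110*n,RS)
p,R,s=pose()
im=cams.grab_frame('wrist');cv2.imwrite('pics/w8.png',im)
print(proj('wrist',KG+10*n,(p,R)),proj('wrist',KG-32*n,(p,R)),proj('wrist',SB+85*n,(p,R)),proj('wrist',SB,(p,R)))
"
```

```text
clock: 13.2
eef_pos: [514.2, 87.2, 236.8]
tcp_rot: [-2.096, -0.008, 1.335]
contact_force: [-0.2, 0.8, 0.1]
opening: 1.0
t 13.2 p [514.172  87.22  236.775] rpy [-120.098   -0.468   76.482] F [-0.233  0.82   0.076] op 1.0 q [ 0.329  0.03   2.188 -0.546  0.53  -0.584]
 turn deg [ 0.098 -0.163  0.446]  shift cm [-5.421  2.285  0.239] |shift| 5.887465088768172
[194.53  186.218] [202.138 176.051] [363.572 202.271] [331.58  176.816]
```

View pics/w8.png

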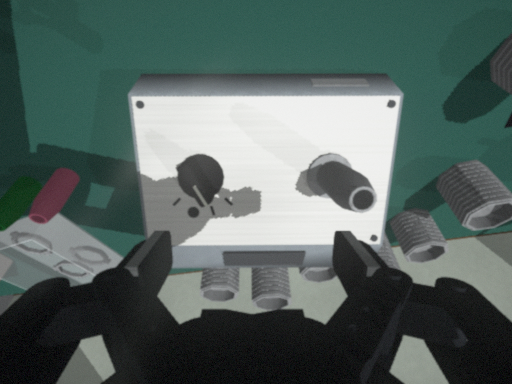

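```bash
python3 -c "
from h import *
im=cv2.imread('pics/w8.png');cv2.imwrite('pics/w8c.png',cv2.resize(im[140:230,155:255],None,fx=6,fy=6,interpolation=cv2.INTER_CUBIC))
"
```

```text
(no output)
```

View pics/w8c.png

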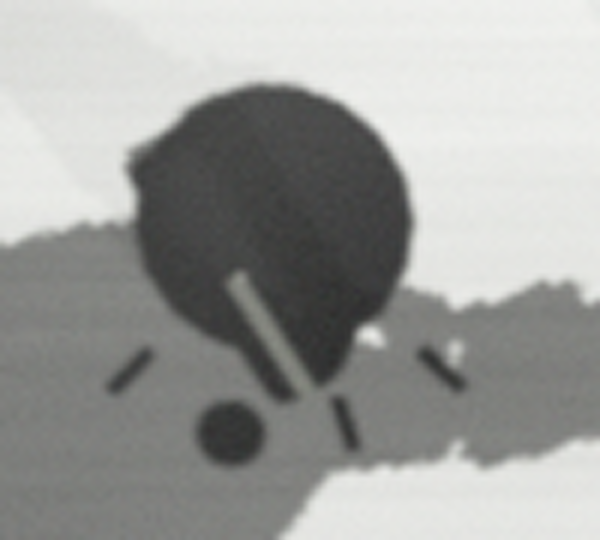

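```bash
python3 -c "
from h import *
n=PR[:,2];o0=KG-32*n
# pose at the picture (t=13.2) equals held pose now
p,R,s=pose()
def pt(u,v,h):
    o,d=ray('wrist',(155+u/6-.4,140+v/6-.4),(p,R)); t=((o0+h*n-o)@n)/(d@n); return PR.T@(o+t*d-o0)
for nm,u,v,h in [('line in',238,275,42),('line out',312,393,42),('dot',231,433,0),('t1',440,368,0),('t2',346,424,0),('t4',131,370,0),('barend R',352,350,42),('bar far',135,165,42)]:
    q=pt(u,v,h);print(nm,q,np.degrees(np.arctan2(-q[1],q[0])))
a=pt(238,275,42);b=pt(312,393,42);d=b-a;print('ptr dir',np.degrees(np.arctan2(-d[1],d[0])))
"
```

```text
line in [-1.144 -0.118 42.   ] 174.12846920330128
line out [18.498 10.565 42.   ] -29.730915937437942
dot [ 41.12  -12.326  -0.   ] 16.686671438132514
t1 [28.341 27.495  0.   ] -44.13177526025895
t2 [39.403  9.467  0.   ] -13.509710457508845
t4 [ 28.506 -30.223   0.   ] 46.67493815436385
barend R [11.286 17.268 42.   ] -56.83062012671777
bar far [-18.753 -14.917  42.   ] 141.49899005931252
ptr dir -28.538714976768993
```

```bash
cat >> h.py <<'E'
KT=KG+PR@np.array([0,-0.7,3.])
def RK(a): # bar direction angle a deg (cw from upslope positive)
    return toolR(PR[:,2],PR@np.array([np.sin(np.radians(a)),np.cos(np.radians(a)),0]))
E
python3 -m crank '[[0,-5,0,-2,0.4,0,0],[0,-5,0,-2,0.4,0,0],[0,-6,0,-1.2,0.4,0.2,0],[0,-6,0,0,0,0,0],[0,-6,0,0,0,0,0],[0,0,0,0,0,0,0],[0,0,0,0,0,0,0],[0,0,0,0,0,0,0],[0,0,0,0,0,0,0],[0,0,0,0,0,0,0]]'
python3 -c "
from h import *
n=PR[:,2]
go(KT+60*n,RK(-28.5))
p,R,s=pose()
im=cams.grab_frame('wrist');cv2.imwrite('pics/w9.png',cv2.resize(im[100:260,130:380],None,fx=3,fy=3,interpolation=cv2.INTER_CUBIC))
"
```

```text
clock: 14.08
eef_pos: [512.8, 39.4, 226.2]
tcp_rot: [-2.045, 0.234, 1.782]
contact_force: [0.1, -0.5, 0.1]
opening: 0.5
t 14.08 p [512.846  39.358 226.165] rpy [-117.183   13.413  102.092] F [ 0.074 -0.478  0.066] op 0.5 q [ 0.201  0.023  2.225 -0.481  0.451 -1.249]
 turn deg [0.4   0.263 0.571]  shift cm [-0.467  5.6    0.93 ] |shift| 5.695792250366344
```

View pics/w9.png

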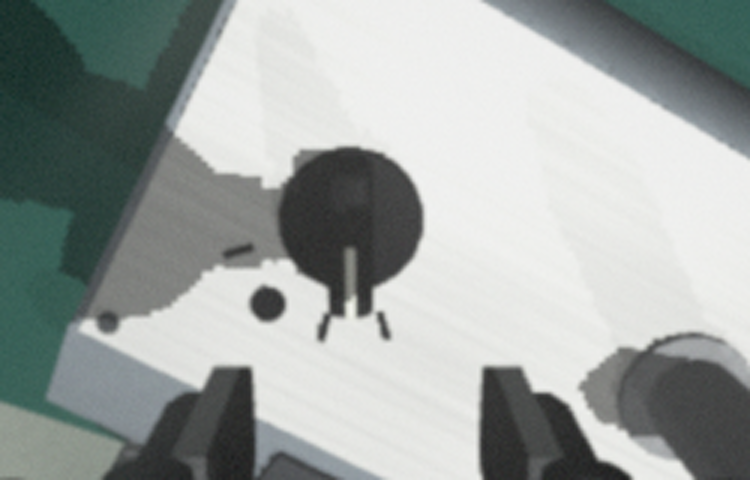

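```bash
python3 -m crank '[[0.4,0.2,0.5,-0.4,2,0.9,0],[0,0,0,0,2.2,0,0],[0,0,0,0,2.2,0,0],[0,0,0,0,1.5,0,0],[0,0,0,0,0.8,0,0],[0,0,0,0,0,0,0],[0,0,0,0,0,0,0],[0,0,0,0,0,0,0],[0,0,0,0,0,0,0],[0,0,0,0,0,0,0]]'
python3 -c "
from h import *
n=PR[:,2]
go(KT,RK(-28.5))
p,R,s=pose()
im=cams.grab_frame('wrist');cv2.imwrite('pics/w10.png',cv2.resize(im[100:340,130:380],None,fx=3,fy=2.4,interpolation=cv2.INTER_CUBIC))
"
```

```text
clock: 14.97
eef_pos: [551.6, 24.9, 147.8]
tcp_rot: [-2.047, 0.235, 1.769]
contact_force: [-0.6, 0.3, -0.8]
opening: 0.498
t 14.97 p [551.608  24.883 147.809] rpy [-117.309   13.492  101.368] F [-0.618  0.334 -0.754] op 0.498 q [ 0.151  0.23   2.225 -0.785  0.266 -0.955]
 turn deg [ 0.356 -0.328  0.181]  shift cm [-0.162  2.768  0.352] |shift| 2.7953292802057024
```

View pics/w10.png

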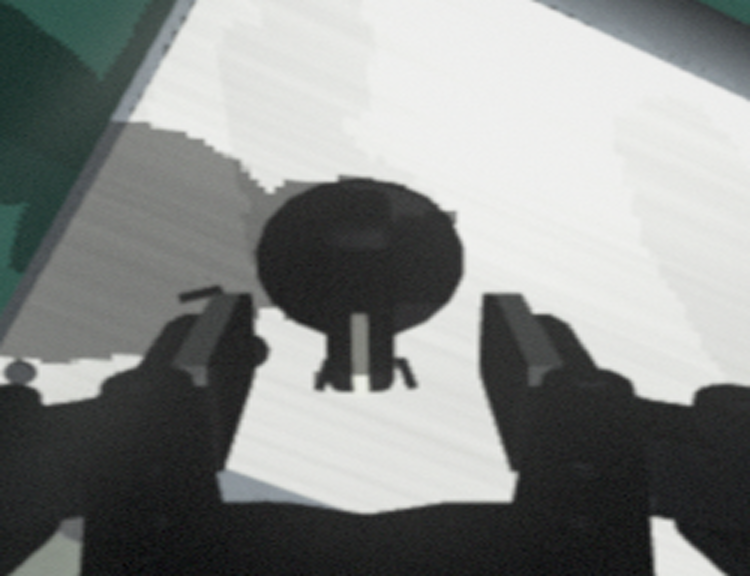

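```bash
python3 -m crank '[[0.3,-0.3,0.1,-0.2,0.9,0.3,0],[0,0,0,0,0.9,0,0],[0,0,0,0,0.7,0,0],[0,0,0,0,0.2,0,0],[0,0,0,0,0,0,0],[0,0,0,0,0,0,0],[0,0,0,0,0,0,0],[0,0,0,0,0,0,0],[0,0,0,0,0,0,0],[0,0,0,0,0,0,0]]'
python3 -c "
from h import *
n=PR[:,2]
go(KT,RK(-28.5))
"
```

```text
clock: 15.85
eef_pos: [564.2, 19.9, 128.5]
tcp_rot: [-2.05, 0.24, 1.772]
contact_force: [0.9, -0.2, 1.6]
opening: 0.499
t 15.85 p [564.158  19.862 128.49 ] rpy [-117.463   13.749  101.522] F [ 0.884 -0.153  1.566] op 0.499 q [ 0.136  0.285  2.216 -0.93   0.227 -0.824]
 turn deg [ 0.545 -0.078  0.021]  shift cm [0.109 0.425 0.417] |shift| 0.6055082383735463
```

```bash
python3 -m crank '[[0.5,0,0,0,0.4,0.4,0],[0,0,0,0,0,0,0],[0,0,0,0,0,0,0],[0,0,0,0,0,0,-1],[0,0,0,0,0,0,-1],[0,0,0,0,0,0,-1],[0,0,0,0,0,0,-1],[0,0,0,0,0,0,-1],[0,0,0,0,0,0,-1],[0,0,0,0,0,0,-1]]' 30
python3 -c "
from h import *
n=PR[:,2]
go(KT,RK(-28.5))
p,R,s=pose();print(s['wrist_torque'])
im=cams.grab_frame('wrist');cv2.imwrite('pics/w11.png',cv2.resize(im[100:340,130:380],None,fx=3,fy=2.4,interpolation=cv2.INTER_CUBIC))
"
```

```text
clock: 16.68
eef_pos: [562.3, 19.0, 122.9]
tcp_rot: [-2.041, 0.239, 1.773]
contact_force: [-0.8, 0.6, 0.2]
opening: 0.152
t 16.68 p [562.3    19.01  122.865] rpy [-116.955   13.68   101.577] F [-0.817  0.583  0.207] op 0.152 q [ 0.135  0.295  2.218 -0.936  0.225 -0.817]
 turn deg [ 0.051 -0.061  0.107]  shift cm [ 0.021  0.022 -0.017] |shift| 0.03456116761681478
[ 0.058  0.307 -0.092]
```

View pics/w11.png

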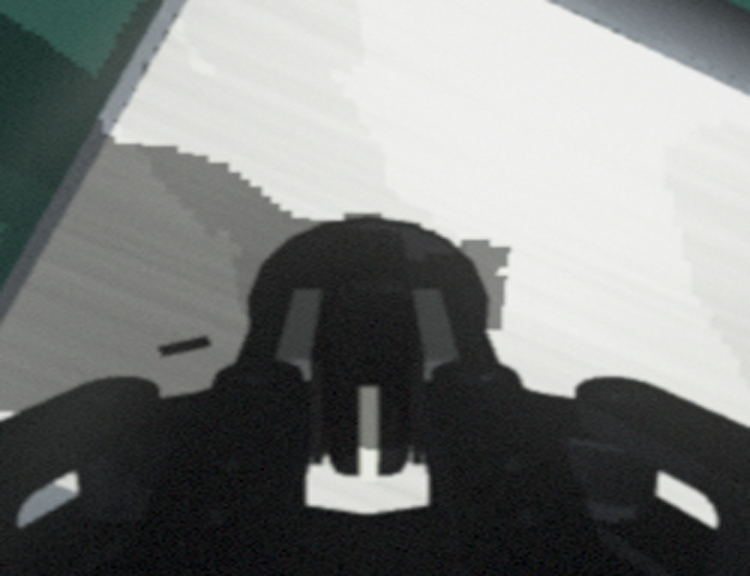

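```bash
python3 -m crank '[[0,5,0,0,0,0,-1],[0,5,0,0,0,0,-1],[0,5,0,0,0,0,-1],[0,5,0,0,0,0,-1],[0,5,0,0,0,0,-1],[0,5,0,0,0,0,-1],[0,5,0,0,0,0,-1],[0,0,0,0,0,0,-1],[0,0,0,0,0,0,-1],[0,0,0,0,0,0,-1]]' 60
python3 -c "
from h import *
go(KT,RK(15))
p,R,s=pose();print(s['wrist_torque'])
"
```

```text
clock: 17.57
eef_pos: [562.3, 19.9, 122.9]
tcp_rot: [-2.09, -0.072, 1.216]
contact_force: [0.0, 1.0, -0.6]
opening: 0.153
t 17.57 p [562.264  19.909 122.854] rpy [-119.744   -4.152   69.651] F [ 0.023  0.961 -0.556] op 0.153 q [ 0.136  0.295  2.218 -0.936  0.223 -0.183]
 turn deg [-0.042  7.085  0.233]  shift cm [-0.056  0.033 -0.035] |shift| 0.07402801188259375
[ 0.081  0.281 -0.078]
```

```bash
python3 -m crank '[[0,3,0,0,0,0,-1],[0,3,0,0,0,0,-1],[0,2,0,0,0,0,-1],[0,0,0,0,0,0,-1],[0,0,0,0,0,0,-1],[0,0,0,0,0,0,-1],[0,0,0,0,0,0,-1],[0,0,0,0,0,0,-1],[0,0,0,0,0,0,-1],[0,0,0,0,0,0,-1]]' 60
python3 -c "
from h import *
go(KT,RK(15))
p,R,s=pose();print(s['wrist_torque'])
im=cams.grab_frame('wrist');cv2.imwrite('pics/w12.png',cv2.resize(im[100:340,130:380],None,fx=3,fy=2.4,interpolation=cv2.INTER_CUBIC))
"
```

```text
clock: 18.4
eef_pos: [562.3, 20.1, 122.9]
tcp_rot: [-2.079, -0.135, 1.106]
contact_force: [0.1, -0.3, -0.2]
opening: 0.15
t 18.4 p [562.321  20.076 122.867] rpy [-119.092   -7.722   63.344] F [ 0.118 -0.295 -0.17 ] op 0.15 q [ 0.136  0.295  2.218 -0.936  0.223 -0.056]
 turn deg [-0.056 -0.132  0.254]  shift cm [-0.069  0.033 -0.044] |shift| 0.0884495571634422
[-0.06   0.264 -0.011]
```

View pics/w12.png

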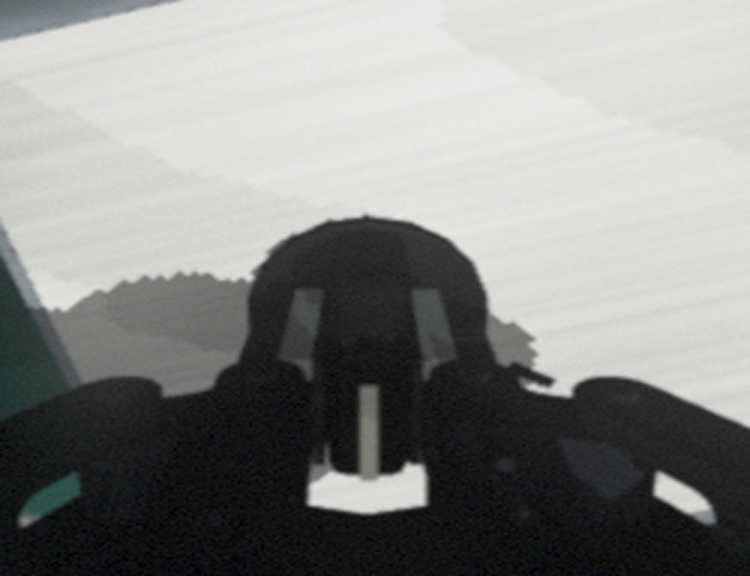

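```bash
python3 -m crank '[[0,0,0,0,0,0,-0.4],[0,0,0,0,0,0,0],[0,0,0,0,0,0,0],[0,0,0,0,0,0,0],[0,0,0,0,-1.5,0,0],[0,0,0,0,-2.5,0,0],[0,0,0,0,-2.5,0,0],[0,0,0,0,-2,0,0],[0,0,0,0,-1,0,0],[0,0,0,0,0,0,0]]'
python3 -c "
from h import *
go(KT+60*PR[:,2],RK(15))
p,R,s=pose();np.savez('p13',p=p,R=R)
im=cams.grab_frame('wrist');cv2.imwrite('pics/w13o.png',im);cv2.imwrite('pics/w13.png',cv2.resize(im[130:250,180:310],None,fx=6,fy=5,interpolation=cv2.INTER_CUBIC))
"
```

```text
clock: 19.28
eef_pos: [513.3, 31.2, 206.6]
tcp_rot: [-2.073, -0.134, 1.105]
contact_force: [0.2, 0.0, 0.2]
opening: 0.502
t 19.28 p [513.265  31.208 206.617] rpy [-118.798   -7.654   63.33 ] F [0.156 0.037 0.167] op 0.502 q [ 0.183  0.059  2.241 -0.521  0.409 -0.452]
 turn deg [-0.349 -0.111  0.188]  shift cm [ 0.032  3.8   -0.211] |shift| 3.8065006657662828
```

View pics/w13.png

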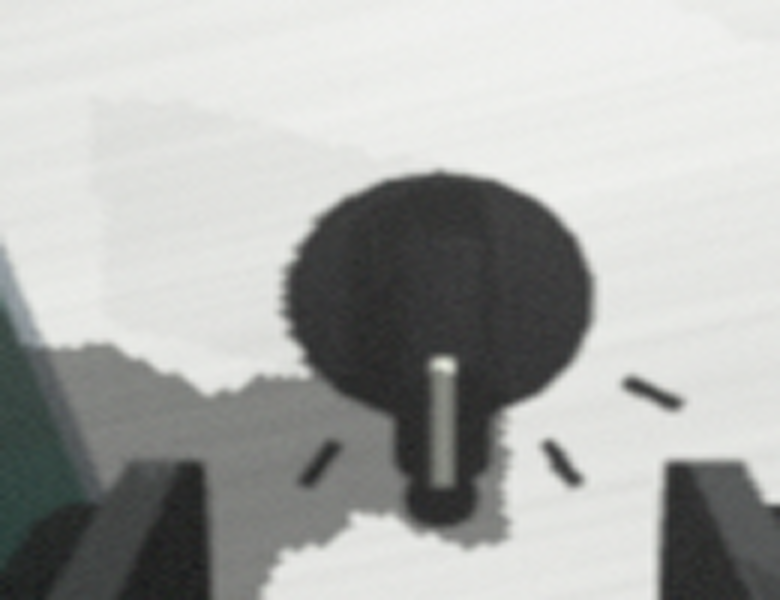

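```bash
python3 -m crank '[[0,0,0,0,-2,0,0],[0,0,0,0,-3,0,0],[0,0,0,0,-3,0,0],[0,0,0,0,-2,0,0],[0,0,0,0,-1,0,0],[0,0,0,0,0,0,0],[0,0,0,0,0,0,0],[0,0,0,0,0,0,0],[0,0,0,0,0,0,0],[0,0,0,0,0,0,0]]'
python3 -c "
from h import *
n=PR[:,2]
p,R,s=pose();print(s['clock'],s['qvel'])
for c in ('wrist','scene','top'):
  im=cams.grab_frame(c);cv2.imwrite('pics/%s14.png'%c,im)
  print(c,'rim pred',proj(c,SB+85*n,(p,R)),'base',proj(c,SB,(p,R)))
  if c=='scene':cv2.imwrite('pics/s14c.png',cv2.resize(im[150:250,205:355],None,fx=5,fy=5,interpolation=cv2.INTER_CUBIC))
  if c!='wrist':
    d=cv2.absdiff(im,cv2.imread('pics/%s0.png'%c)).max(2);cv2.imwrite('pics/d%s.png'%c,d)
"
```

```text
clock: 20.17
eef_pos: [459.7, 41.9, 296.8]
tcp_rot: [-2.066, -0.125, 1.102]
contact_force: [-0.8, -0.2, -0.4]
opening: 0.497
20.1667 [-0.005  0.023  0.008 -0.007 -0.011  0.006]
wrist rim pred [393.085 152.003] base [360.63  143.624]
scene rim pred [326.141 188.738] base [317.937 223.593]
top rim pred [188.155 176.499] base [196.844 163.947]
```

View pics/wrist14.png

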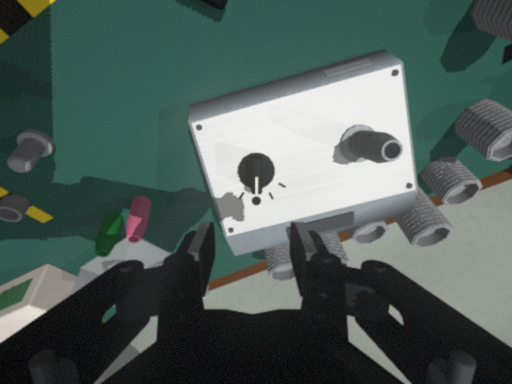

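View pics/s14c.png

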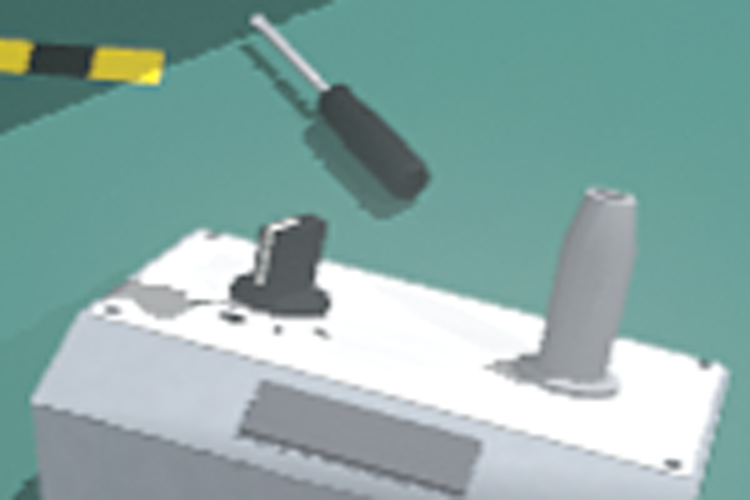

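View pics/dscene.png

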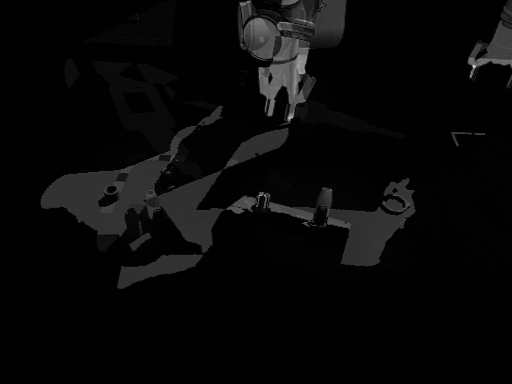

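View pics/top14.png

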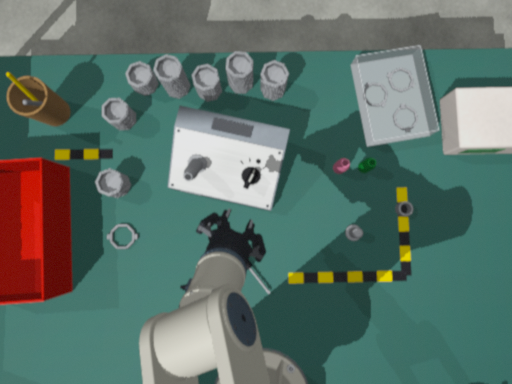

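```bash
python3 -c "
from rig import order
print(order.sign_off())"
```

```text
the job is handed in; nothing more can be done
None
```

The nozzle is fully home on the spigot and released, and the knob's white pointer stands at the large round dot. I handed the job in at about 20 s of the 48 s allowed.

- **Nozzle:** I gripped it upright, tilted it 30° and slid it on. It met solid contact at the expected depth, and I pressed it home with about 64 N. After release, its rim in the scene view lay within about 1 px of the position predicted for fully seated. In the wrist view taken just after release it lay about 4 px off, which may be calibration error or a slight lean.
- **Knob:** After letting go, the pointer lay on the line from the knob's axis to the dot, within about 1 px, with the ticks on either side evenly spaced.
- **Surroundings:** The ring, plug, loose bezel, bezel stack and coloured look-alikes are at the same places in the top view as before. The robot was clear of everything at hand-in.

**One disagreement:** I measured the knob's starting angle about halfway between the first two marks, not on one of them as the task says. I turned it about 44° and set the final position by the dot. I felt no clear detent while turning, so I can't confirm from force that it sits in its detent.

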